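# Tip the rolling pin out of its tube and lay it in the pan

### The job

Tip the steel tube on its stand mouth-down, about as far as it goes (it has a red-headed handle), so that the little wooden rolling pin inside slides out along the tongue as far as the lip. Then grip the exposed end, draw the pin out over the lip and lay it flat in the shallow steel pan, set down rather than dropped and never on the counter. Leave the can and the two bottles where they stand.

Things in the scene. Friction and masses are not known exactly. Their poses are not given: they have to be found in the camera images.
- stand: Stand of the tube, fixed to the counter; origin on the counter, front (mouth side) to its -x. Base plate 170 x 130 x 10 mm; two steel uprights (84 mm over their outsides, 45 mm wide, 195 mm high) carry the hinge 30 mm behind the origin.
- tube (a joint): Tilt of the steel tube on its stand, rad. 0 = as found, mouth pointing 22 degrees above level; grows as the mouth swings down; 0.977 = stop, mouth pointing 34 degrees below level. Stiff hinge (0.5 N m, about 5 N at the handle head): it stays where it is left.
- tube_pivot (a point): Centre of the hinge, on the tube's axis, 175 mm above the counter. Turns with the tube: own -x = along the tube out of its mouth, y = hinge axis (level), z = square to the tube on the handle side. Steel tube, 54 mm outside, 48 mm inside, closed behind, 170 mm deep inside; it reaches 60 mm ahead of the pivot (mouth) and 115 mm behind it.
- tube_mouth (a point): Centre of the tube's mouth, 60 mm ahead of the pivot; axes as tube_pivot. The mouth is 48 mm wide inside. The pin has 16 mm of play in the tube: with its rear end still inside, it can be lifted 9 to 15 mm square to the tongue, clear of the lip, then drawn out along the tube's axis.
- lip (a point): Middle of the top edge of the small upturned lip, 92 mm ahead of the mouth, 16.5 mm below the tube's axis; axes as tube_pivot. It ends a 22 mm wide steel tongue that runs on from the inside bottom of the tube; it stands 8 mm above the tongue and stops the sliding pin.
- handle_head (a point): Centre of the handle's red head, a cylinder 26 mm thick, 28 mm wide along the hinge axis, on a bar 16 mm wide standing square on the tube 25 mm behind the mouth; 95 mm off the tube's axis; axes as tube_pivot. Grip it across its flat ends; it turns between the pads. With the tube down it leans over the pin: a gripper coming straight down hits it, so come in parallel to the handle.
- pin_center (a point): Centre of the loose wooden rolling pin: cylinder 32 mm in diameter, 150 mm long, about 100 g, dark rings near its ends; x = its length. At first wholly inside the tube, 20 mm behind the mouth. Slides when the tube is well down and rests against the lip with 90 mm exposed (centre 15 mm ahead of the mouth, axis parallel to the tube's and 8 mm below it).
- tray_in (a point): Centre of the inner floor (3 mm above the counter) of the shallow steel pan, fixed to the counter: 265 x 162 mm outside, inside 259 x 156 mm, rim 40 mm above the counter; x = its long side, z up.
- can: Food can with green label, 84 mm diameter, 110 mm high; origin at the centre of its underside. Bystander.
- squeeze: Yellow bottle with red cap, 56 mm diameter, 140 mm high; origin at the centre of its underside. Bystander.
- oil: Amber glass bottle with white cap, 64 mm diameter, 190 mm high; origin at the centre of its underside. Bystander.

How it is judged:
On the way, in this order (a step that is already met when the one before it is completed fails the run):
1. the tube is swung down and the pin has slid out, at least 60 mm of it exposed, still lying on the tongue (value of joint tube above 0.85 rad and x of pin_center in the frame of tube_mouth between -0.03 and 0.015 m and distance between pin_center and tube_mouth below 0.04 m), for 0.2 s.
2. the pin is brought down into the pan while the fingers hold it (contact force between the fingers and pin above 0.5 N and z of pin_center in the frame of tray_in below 0.06 m and x of pin_center in the frame of tray_in between -0.13 and 0.13 m and y of pin_center in the frame of tray_in between -0.078 and 0.078 m), for 0.1 s.
At the end, for the whole second after the job is handed in: The pin lies flat (within 6 degrees, centre at most 22 mm above the pan's floor) inside the pan, released and at rest (under 40 mm/s); the can and the bottles stand within 40 mm of where they were (x of pin_center in the frame of tray_in between -0.13 and 0.13 m and y of pin_center in the frame of tray_in between -0.078 and 0.078 m and z of pin_center in the frame of tray_in below 0.022 m and angle between pin_center's own x axis and vertical between 1.47 and 1.67 rad and linear speed of pin below 0.04 m/s and distance of each of can, squeeze, oil from where it was at the start of the episode below 0.04 m); the robot touches nothing.
It fails at once if the pin lands on the counter outside the pan (height (world z) of pin_center below 0.025 m and (x of pin_center in the frame of tray_in above 0.135 m or x of pin_center in the frame of tray_in below -0.135 m or y of pin_center in the frame of tray_in above 0.083 m or y of pin_center in the frame of tray_in below -0.083 m)).
It fails at once if the can or a bottle is moved more than 40 mm or knocked over (distance of any of can, squeeze, oil from where it was at the start of the episode above 0.04 m or angle between any of can, squeeze, oil's own z axis and vertical above 0.4 rad).
It also fails if it takes over 61 s, if anything falls off the work surface, if the arm or the gripper's body presses on something with over 40 N, if the wrist force passes 120 N, or if a joint passes its speed limit or range.

### The arm

A 6-joint arm with a two-finger parallel gripper is mounted at the origin on the work surface. World frame = base frame: x ahead of the robot, y to its left, z up, the work surface at z = 0. Lengths are in m, angles in rad, forces in N, time in s.
With the tool pointing down it reaches from about 0.425 to 0.95 m from the base axis. Payload 3.5 kg.
Tool frame: the origin (TCP) lies at the very end of the fingers, on their centre line; the grasp point (between the pads) lies 19 mm behind it; z points along the fingers, x is the direction in which the jaws open and shut, and the axes are right-handed (so a half turn about z gives the same grasp; the last joint's range is limited). The gripper opens to 85 mm and grips with 20 to 120 N. Pads are 22 mm wide; open, the fingers measure 114 mm over their backs; the gripper's body (76 mm by 85 mm) begins 54 mm behind the grasp point. The pads swing forward as they close: fully open they stand 13 mm farther back than shut.
Start: joints at [1.057, 0.286, 1.577, -0, 1.279, -0.15], TCP at [0.24, 0.631, 0.194] pointing down, gripper open.
Joint ranges: [-2.77, 2.77], [-0.9, 2.22], [0.21, 2.48], [-1.53, 4.67], [0.24, 2.81], [-2.84, 2.84]. Speed limits (rad/s): [2.79, 2.79, 3.14, 3.14, 3.14, 3.14].

### API

Orientations are given as a rotation vector (axis times angle).
In Python, from rig import sensors, eyes, workorder gives the robot as it stands.
- The arm moves only by the tool send_rows, never from a script. Its argument "increments" is a list of rows, each an object of numbers: "x", "y", "z": the shift along the world's x, y, z in m; "roll": the turn about the world's z in degrees. A call has exactly 10 rows; each row shifts and turns the commanded pose from where the row before left it; what a row does not reach is not made up. A row lasts 1/12 s, in which the tool goes at most 41.7 mm and 7.16 degrees, less where a joint would pass 70% of its speed; a pose out of reach is approached as far as the arm can. A call is refused whole if a number of a shift passes 0.0417 or a number of a turn 7.16, either way. A call with a gripper value outside its range is refused whole. "hand" is the opening, from 0 (shut) to 1 (fully open), set as the call begins (left out, the last holds). The fingers move at their own pace and stop on an object; the grip force is fixed at half the most. Time passes only in rows, so rows that do not move let the fingers close, or fill a call up. It gives the time, the measured TCP pose, the force and the opening at its end, in the units of the state.
- sensors.get_obs(): the state, without advancing time (a new reading comes with each control period).
- eyes.snapshot(name): name is "scene" or "side" or "wrist"; returns a dict with "color" (420x560x3 uint8, red, green, blue), "depth" (420x560 float32, m along the optical axis (not along the pixel's ray), 0 where there is no reading), "fx", "fy", "cx", "cy" (pixels), "world_to_cam" (4x4, takes a point from world to camera coordinates); the wrist camera has in their place "tool_from_camera" (4x4, takes a point from camera to tool coordinates, whose origin is the TCP and whose axes are the tool frame's). Camera axes: x right, y up, looking along -z (the intrinsics and any distortion apply to the point x, -y, -z); pixel columns grow to the right and rows downward; lengths in m; the calibration is good to about 2 mm. A picture is of the moment at which its call begins: read the wrist's pose just before it.
- workorder.hand_in(): hands the job in, once; it reports no verdict.
The state is a dict: "clock": time; "joint_positions": joint angles; "dq": joint speeds; "effort": joint torques, N m; "position": TCP position; "ee_rot": TCP orientation; "wrist_force": force on the tool from outside, world axes, zero at the start; "ft_torque": the same for the moment, N m; "grip_width": opening from 0.0 (shut) to 1.0 (fully open).
Only numpy, scipy, OpenCV 4.12 (cv2) and the standard library are available. Lean on these libraries where they do the work, as an engineer would, in place of code of your own. Each camera call takes 0.05 s, during which the arm holds its last target.

## Working session

There is one attempt and no reset: what is moved stays moved. The work goes in short steps, Python scripts to look and compute and a tool call to move; the robot and the scene stay as the last step left them, time stands still between calls to the robot, and variables do not carry over. Pictures are saved under pics/ and viewed, and the job is handed in when it is done.

Besides the shell and the picture viewer there is one more tool, called by a JSON object that holds its "method" and its "body", one argument or row to a line. send_rows: Moves the arm, as the interface text tells. Its arguments: {"type":"object","properties":{"increments":{"type":"array","items":{"type":"object","properties":{"x":{"type":"number"},"y":{"type":"number"},"z":{"type":"number"},"roll":{"type":"number"}}}},"hand":{"type":"number"}},"required":["increments"]}

```bash
mkdir -p pics; ls
cat > h.py <<'E'
import numpy as np, cv2
from rig import sensors, eyes, workorder
from scipy.spatial.transform import Rotation as R
def snap(name,tag):
    o=sensors.get_obs(); s=eyes.snapshot(name)
    cv2.imwrite(f'pics/{tag}.png',cv2.cvtColor(s['color'],cv2.COLOR_RGB2BGR))
    if 'world_to_cam' in s: c2w=np.linalg.inv(s['world_to_cam'])
    else:
        T=np.eye(4);T[:3,:3]=R.from_rotvec(o['ee_rot']).as_matrix();T[:3,3]=o['position']
        c2w=T@s['tool_from_camera']
    s['c2w']=c2w; np.savez(f'pics/{tag}.npz',**{k:v for k,v in s.items()})
    return s
def ray(s,u,v):
    d=np.array([(u-s['cx'])/s['fx'],-(v-s['cy'])/s['fy'],-1.]); return s['c2w'][:3,3],s['c2w'][:3,:3]@d
def pt(s,u,v,dep=None):
    c,d=ray(s,u,v); dep=s['depth'][int(v),int(u)] if dep is None else dep; return c+d*dep
def onz(s,u,v,z):
    c,d=ray(s,u,v); return c+d*(z-c[2])/d[2]
def cloud(s):
    v,u=np.mgrid[:s['depth'].shape[0],:s['depth'].shape[1]]
    d=np.stack([(u-s['cx'])/s['fx'],-(v-s['cy'])/s['fy'],-np.ones(u.shape)],-1)
    return s['c2w'][:3,3]+(d@s['c2w'][:3,:3].T)*s['depth'][...,None]
E
python3 - <<'E'
from h import *
for n in ['scene','side','wrist']:
    s=snap(n,n+'0'); print(n,s['color'].shape,s['fx'],s['fy'],s['cx'],s['cy'],s['c2w'].round(3).tolist(),[k for k in s], (s['depth']>0).mean())
print(sensors.get_obs())
E
```

```text
pics
scene (420, 560, 3) 391.8812913660258 391.8812913660258 283.6558763934522 210.25788966369785 [[0.786, -0.377, 0.491, 1.112], [0.618, 0.455, -0.641, -0.499], [0.018, 0.807, 0.59, 0.707], [0.0, 0.0, 0.0, 1.0]] ['color', 'depth', 'fx', 'fy', 'cx', 'cy', 'world_to_cam', 'c2w'] 0.9960969387755102
side (420, 560, 3) 455.2081458439311 455.2081458439311 279.90215050400747 200.9860551989347 [[1.0, 0.01, -0.001, 0.634], [-0.006, 0.497, -0.868, -0.875], [-0.009, 0.868, 0.497, 0.735], [0.0, 0.0, 0.0, 1.0]] ['color', 'depth', 'fx', 'fy', 'cx', 'cy', 'world_to_cam', 'c2w'] 0.996203231292517
wrist (420, 560, 3) 367.88338606583255 367.88338606583255 284.0673663886683 206.74370627991013 [[0.356, -0.893, -0.274, 0.169], [0.935, 0.339, 0.107, 0.657], [-0.002, -0.294, 0.956, 0.374], [0.0, 0.0, 0.0, 1.0]] ['color', 'depth', 'fx', 'fy', 'cx', 'cy', 'tool_from_camera', 'c2w'] 0.9960841836734694
{'clock': 0.15, 'joint_positions': array([ 1.05699533e+00,  2.87000654e-01,  1.57783096e+00, -1.32124202e-05,
        1.27862892e+00, -1.50011066e-01]), 'dq': array([-0.00112292, -0.00199869, -0.00375726,  0.0007685 , -0.00120921,
        0.0004968 ]), 'effort': array([ 9.70963374e-04, -4.06599748e+01, -2.93141681e+01, -1.27236881e-04,
        3.92346541e-03, -9.58452688e-06]), 'position': array([0.23987068, 0.63031791, 0.19304463]), 'ee_rot': array([ 2.58595072,  1.78248251, -0.00262809]), 'wrist_force': array([-0.57467442,  0.23733623, -0.55564974]), 'ft_torque': array([ 0.02815168, -0.00447887, -0.01031768]), 'grip_width': 0.9992812232217917}
```

View pics/scene0.png

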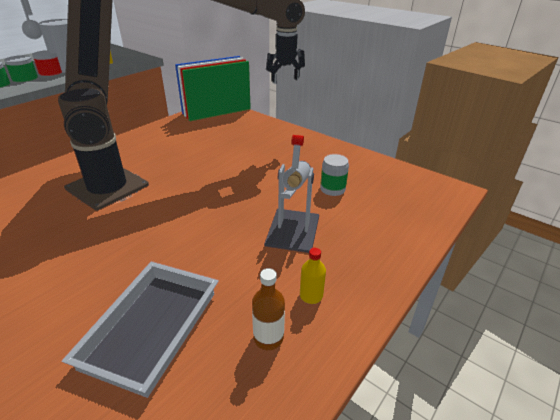

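View pics/side0.png

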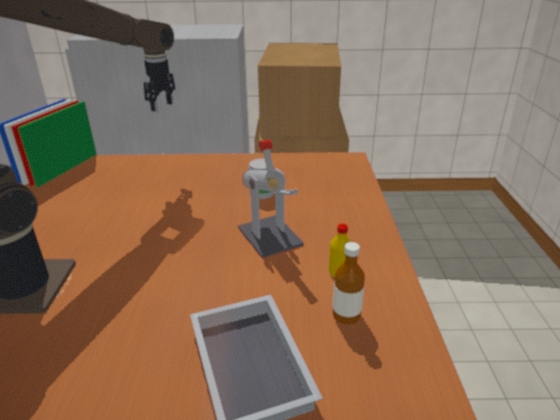

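View pics/wrist0.png

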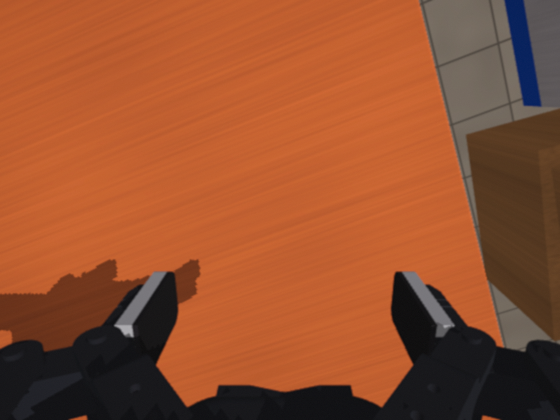

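The scene view shows the stand at (295,230), the red head at (297,140), the can at (335,175), the yellow bottle at (313,278), the oil bottle at (268,315) and the pan at (147,325). The side view shows the head at (266,145) and the tongue tip at (297,192), with the mouth facing +x and towards the camera.

```bash
cat >> h.py <<'E'
def load(tag): return dict(np.load(f'pics/{tag}.npz'))
def redmask(s):
    h=cv2.cvtColor(s['color'],cv2.COLOR_RGB2HSV); return (((h[...,0]<4)|(h[...,0]>174))&(h[...,1]>200)&(h[...,2]>70)).astype(np.uint8)
def tri(s1,p1,s2,p2):
    c1,d1=ray(s1,*p1);c2,d2=ray(s2,*p2)
    A=np.stack([d1,-d2],1);t=np.linalg.lstsq(A,c2-c1,rcond=None)[0]
    a=c1+t[0]*d1;b=c2+t[1]*d2; return (a+b)/2,np.linalg.norm(a-b)
E
python3 - <<'E'
from h import *
for t in ['scene0','side0']:
    s=load(t);m=redmask(s);P=cloud(s)
    n,l,st,c=cv2.connectedComponentsWithStats(m)
    for i in range(1,n):
        if st[i,4]>15:
            q=P[l==i]; print(t,st[i],c[i].round(1),np.median(q,0).round(3),q.min(0).round(3),q.max(0).round(3))
    hsv=cv2.cvtColor(s['color'],cv2.COLOR_RGB2HSV)
    # heights: points grouped
    ws=(P[...,0]>0.3)&(P[...,0]<1.2)&(P[...,1]>-.6)&(P[...,1]<.75)&(P[...,2]>0.02)&(P[...,2]<.35)
    n,l,st,c=cv2.connectedComponentsWithStats(ws.astype(np.uint8))
    for i in range(1,n):
        if st[i,4]>60:
            q=P[l==i]; print(' blob',st[i],q.min(0).round(3),q.max(0).round(3),np.median(q,0).round(3))
E
python3 - <<'E'
import cv2
for t,(x,y,w,h) in {'scene0':(220,120,150,140),'side0':(220,130,100,130)}.items():
    im=cv2.imread(f'pics/{t}.png')[y:y+h,x:x+w]; cv2.imwrite(f'pics/{t}_c.png',cv2.resize(im,None,fx=4,fy=4,interpolation=cv2.INTER_CUBIC))
E
```

```text
scene0 [ 35  58  26  17 327] [47.9 66.4] [-0.808  0.26   0.174] [-0.856  0.228  0.14 ] [-0.79   0.309  0.205]
scene0 [292 135  12  10  96] [297.2 139.5] [0.605 0.211 0.284] [ 0.59  -0.499  0.271] [1.112 0.228 0.707]
scene0 [309 248  12  12 112] [314.6 253.2] [0.787 0.037 0.14 ] [ 0.774 -0.499  0.129] [1.112 0.053 0.707]
 blob [ 278  135   36   95 1501] [0.534 0.075 0.02 ] [0.679 0.327 0.291] [0.611 0.202 0.182]
 blob [320 154  29  38 881] [0.534 0.416 0.02 ] [0.62  0.5   0.113] [0.589 0.436 0.083]
 blob [300 248  26  52 998] [0.758 0.012 0.02 ] [0.813 0.059 0.142] [0.794 0.027 0.086]
 blob [  61  262  158  132 3388] [ 0.441 -0.416  0.02 ] [ 0.706 -0.089  0.045] [ 0.539 -0.28   0.041]
 blob [ 252  269   33   77 1932] [ 0.755 -0.145  0.02 ] [ 0.815 -0.085  0.193] [ 0.795 -0.127  0.115]
side0 [ 13 123  21  62 206] [ 22.3 153.2] [-0.227  0.535  0.123] [-0.234  0.524  0.008] [-0.215  0.574  0.218]
side0 [261 140  10   8  41] [265.8 143.3] [0.602 0.209 0.285] [0.589 0.203 0.275] [0.612 0.22  0.29 ]
side0 [338 225   9   8  54] [341.9 228.2] [0.782 0.032 0.14 ] [ 0.634 -0.875  0.129] [0.793 0.045 0.735]
 blob [ 242  139   56   98 2069] [0.526 0.074 0.02 ] [0.677 0.504 0.291] [0.594 0.205 0.167]
 blob [ 328  223   36   96 2416] [ 0.749 -0.147  0.02 ] [0.812 0.054 0.193] [ 0.776 -0.126  0.099]
 blob [ 190  295  132  125 3265] [ 0.44  -0.398  0.02 ] [ 0.704 -0.089  0.046] [ 0.591 -0.255  0.041]
```

View pics/scene0_c.png

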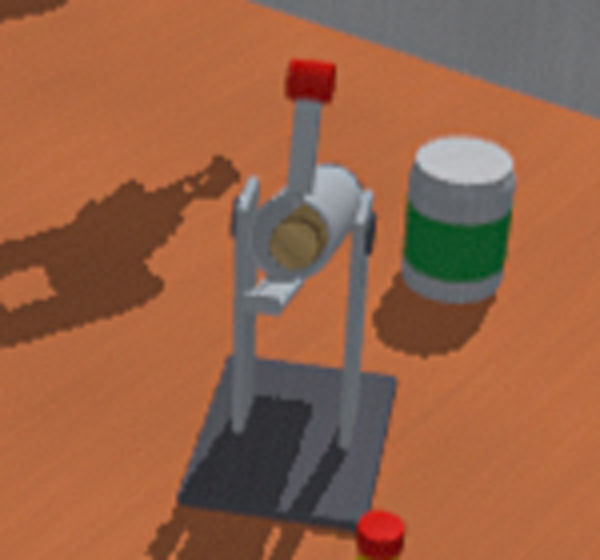

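View pics/side0_c.png

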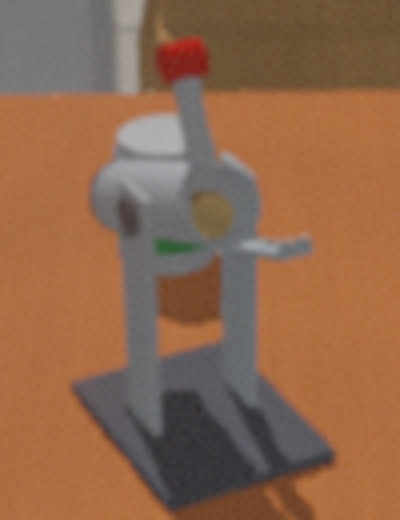

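Run:
```python
from h import *
for t in ['scene0','side0']:
    s=load(t);P=cloud(s);hsv=cv2.cvtColor(s['color'],cv2.COLOR_RGB2HSV)
    X=P[...,0];Y=P[...,1];Z=P[...,2]
    m=(hsv[...,1]<90)&(Z<0.02)&(Z>0.0)&(X>.45)&(X<.8)&(Y>0.03)&(Y<.4)
    n,l,st,c=cv2.connectedComponentsWithStats(m.astype(np.uint8));i=1+np.argmax(st[1:,4])
    pts=P[l==i]; 
    r=cv2.minAreaRect(pts[:,:2].astype(np.float32)); print(t,'plate',r,np.median(pts[:,2]),cv2.boxPoints(r).round(3).tolist())
    m=(Z>0.025)&(Z<0.05)&(X>.4)&(X<.74)&(Y>-.45)&(Y<-0.06)
    n,l,st,c=cv2.connectedComponentsWithStats(m.astype(np.uint8));i=1+np.argmax(st[1:,4])
    q=P[l==i]; print('rim z',np.percentile(q[:,2],[50,90]));q=q[q[:,2]>0.035]
    r=cv2.minAreaRect(q[:,:2].astype(np.float32)); print(t,'pan',r,cv2.boxPoints(r).round(3).tolist())
    m=(Z>0.06)&(X>.45)&(X<.8)&(Y>0.06)&(Y<.4)
    q=P[m]; q=q[q[:,2]>0.15]
    m2=(np.abs(X-.6)<.15)&(Y>0.06)&(Y<.4)&(Z>.14)
    # tongue tip: furthest -y points
    q=q[np.argsort(q[:,1])][:12]; print('tip',q.round(3).tolist())
s1,s2=load('scene0'),load('side0')
print('head',tri(s1,(297.5,140),s2,(265.8,144.3)))
print('mouth pin face',tri(s1,(220+297/4,120+245/4),s2,(220+212/4,130+214/4)))
```

```text
scene0 plate ((0.6028375029563904, 0.21124902367591858), (0.12951193749904633, 0.18582454323768616), 26.7152099609375) 0.010643443393231533 [[0.503000020980835, 0.26499998569488525], [0.5870000123977661, 0.0989999994635582], [0.7020000219345093, 0.15700000524520874], [0.6190000176429749, 0.3230000138282776]]
rim z [0.04095936 0.04273672]
scene0 pan ((0.5718121528625488, -0.25156286358833313), (0.18527168035507202, 0.287268728017807), 19.258808135986328) [[0.43700000643730164, -0.1469999998807907], [0.5320000052452087, -0.4180000126361847], [0.7070000171661377, -0.3569999933242798], [0.6119999885559082, -0.08500000089406967]]
tip [[0.664, 0.075, 0.214], [0.66, 0.076, 0.209], [0.66, 0.077, 0.216], [0.66, 0.077, 0.211], [0.662, 0.077, 0.209], [0.665, 0.077, 0.21], [0.668, 0.078, 0.209], [0.659, 0.078, 0.213], [0.661, 0.078, 0.217], [0.667, 0.078, 0.211], [0.664, 0.079, 0.212], [0.664, 0.079, 0.214]]
side0 plate ((0.6035878658294678, 0.20414194464683533), (0.13058212399482727, 0.17052380740642548), 26.548830032348633) 0.01091565778786241 [[0.5070000290870667, 0.25099998712539673], [0.583
[... 193 characters left out ...]
638183594), (0.18296386301517487, 0.2892388105392456), 19.4055233001709) [[0.43799999356269836, -0.14499999582767487], [0.5339999794960022, -0.4180000126361847], [0.7059999704360962, -0.3569999933242798], [0.6100000143051147, -0.08399999886751175]]
tip [[0.662, 0.074, 0.21], [0.657, 0.075, 0.215], [0.66, 0.076, 0.211], [0.66, 0.078, 0.213], [0.657, 0.079, 0.21], [0.66, 0.079, 0.207], [0.662, 0.079, 0.218], [0.665, 0.079, 0.21], [0.662, 0.079, 0.213], [0.655, 0.08, 0.21], [0.66, 0.08, 0.215], [0.669, 0.08, 0.215]]
head (array([0.60069187, 0.2181533 , 0.27795418]), np.float64(0.0003949608644367984))
mouth pin face (array([0.61783464, 0.18764061, 0.17979898]), np.float64(0.0009417549664093103))
```

Run:
```python
from h import *
o=sensors.get_obs();M=R.from_rotvec(o['ee_rot']).as_matrix();print(M.round(3)); print('tool x deg',np.degrees(np.arctan2(M[1,0],M[0,0])))
print(load('wrist0')['tool_from_camera'].round(3))
f=np.array([.447,-.894]);l=np.array([.894,.447]);p0=np.array([.6036,.2041])
for t in ['scene0','side0']:
    s=load(t);P=cloud(s)
    m=(np.abs(P[...,0]-.6)<.13)&(np.abs(P[...,1]-.2)<.15)&(P[...,2]>.03)&(P[...,2]<.12)
    q=P[m]; d=q[:,:2]-p0; F=d@f;L=d@l
    for sg in (-1,1):
        k=L*sg>0; print(t,sg,k.sum(),'F',np.percentile(F[k],[2,50,98]).round(3),'L',np.percentile(L[k],[2,50,98]).round(3))
    for nm,zz in (('head',(.262,.3)),):
        m=(np.abs(P[...,0]-.6)<.13)&(np.abs(P[...,1]-.2)<.12)&(P[...,2]>zz[0])&(P[...,2]<zz[1]);q=P[m];d=q[:,:2]-p0
        print(nm,'F',np.percentile(d@f,[2,50,98]).round(3),'L',np.percentile(d@l,[2,50,98]).round(3),np.percentile(q[:,2],[2,98]))
```

```text
[[ 0.356  0.935 -0.001]
 [ 0.935 -0.356 -0.002]
 [-0.002 -0.    -1.   ]]
tool x deg 69.15660528042112
[[ 1.    -0.     0.    -0.   ]
 [ 0.    -0.956 -0.294 -0.076]
 [ 0.     0.294 -0.956 -0.181]
 [ 0.     0.     0.     1.   ]]
scene0 -1 139 F [-0.03   0.008  0.013] L [-0.039 -0.032 -0.031]
scene0 1 118 F [-0.028  0.008  0.012] L [0.037 0.043 0.045]
head F [-0.02  -0.005 -0.   ] L [-0.011  0.004  0.017] [0.26303939 0.29035559]
side0 -1 231 F [-0.035 -0.004  0.012] L [-0.042 -0.04  -0.032]
side0 1 243 F [-0.032 -0.004  0.011] L [0.034 0.036 0.041]
head F [-0.022 -0.007 -0.001] L [-0.014 -0.002  0.015] [0.26314305 0.29063099]
```

{"method": "send_rows", "body": {
  "increments": [
    {"x":0.024,"y":-0.026,"z":0.018,"roll":-4.2},
    {"x":0.024,"y":-0.026,"z":0.018,"roll":-4.2},
    {"x":0.024,"y":-0.026,"z":0.018,"roll":-4.3},
    {"x":0.024,"y":-0.026,"z":0.018,"roll":-4.3},
    {"x":0.024,"y":-0.026,"z":0.018,"roll":-4.3},
    {"x":0.024,"y":-0.026,"z":0.018,"roll":-4.3},
    {"x":0.024,"y":-0.026,"z":0.018,"roll":-4.3},
    {"x":0.024,"y":-0.026,"z":0.018,"roll":-4.3},
    {"x":0.024,"y":-0.026,"z":0.018,"roll":-4.2},
    {"x":0.024,"y":-0.026,"z":0.018,"roll":-4.2}
  ],
  "hand": 1
}}

```text
clock: 0.98
position: [0.4808, 0.3693, 0.3747]
ee_rot: [3.059, 0.716, -0.001]
wrist_force: [0.3, 0.4, 0.2]
grip_width: 1.004
```

{"method": "send_rows", "body": {
  "increments": [
    {"x":0.02,"y":-0.026},
    {"x":0.02,"y":-0.026},
    {"x":0.02,"y":-0.026},
    {"x":0.02,"y":-0.025},
    {"x":0.02,"y":-0.025},
    {"x":0.018,"y":-0.024},
    {"z":-0.01},
    {},
    {},
    {}
  ]
}}

```text
$.increments[0]: bad value
```

Run:
```python
from h import *
s=snap('wrist','w1');P=cloud(s);o=sensors.get_obs();print(o['position'],np.degrees(np.arctan2(*R.from_rotvec(o['ee_rot']).as_matrix()[[1,0],0])))
m=redmask(s)
n,l,st,c=cv2.connectedComponentsWithStats(m)
for i in range(1,n):
    if st[i,4]>30: q=P[l==i];print(st[i],c[i],q.min(0),q.max(0),np.median(q,0))
```

```text
[0.48631208 0.36512484 0.37905475] 25.867388010604326
[312 382  28   4  60] [324.98333333 383.58333333] [0.58203095 0.21348342 0.27436196] [0.60357999 0.23334208 0.28530996] [0.59158026 0.22756619 0.28362795]
```

View pics/w1.png

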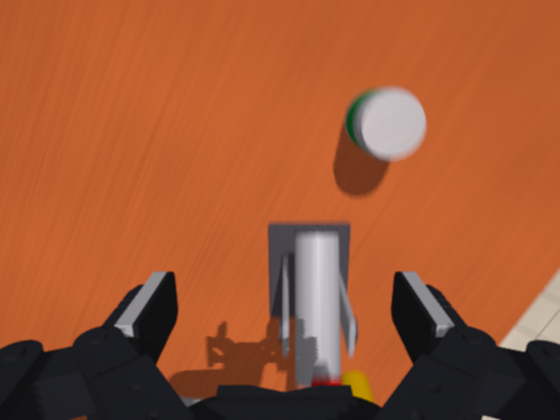

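{"method": "send_rows", "body": {
  "increments": [
    {"x":0.02,"y":-0.026,"z":0,"roll":0},
    {"x":0.02,"y":-0.026,"z":0,"roll":0},
    {"x":0.02,"y":-0.026,"z":0,"roll":0},
    {"x":0.02,"y":-0.025,"z":0,"roll":0},
    {"x":0.02,"y":-0.025,"z":0,"roll":0},
    {"x":0.018,"y":-0.024,"z":0,"roll":0},
    {"x":0,"y":0,"z":-0.01,"roll":0},
    {"x":0,"y":0,"z":0,"roll":0},
    {"x":0,"y":0,"z":0,"roll":0},
    {"x":0,"y":0,"z":0,"roll":0}
  ]
}}

```text
clock: 1.87
position: [0.5974, 0.2198, 0.364]
ee_rot: [-3.057, -0.724, 0.001]
wrist_force: [-0.3, -0.3, 0.6]
grip_width: 0.998
```

Run:
```python
from h import *
s=snap('wrist','w2');P=cloud(s);o=sensors.get_obs();print(o['position'],np.degrees(np.arctan2(*R.from_rotvec(o['ee_rot']).as_matrix()[[1,0],0])))
f=np.array([.447,-.894]);l=np.array([.894,.447]);p0=np.array([.6036,.2041])
m=redmask(s)
n,l_,st,c=cv2.connectedComponentsWithStats(m)
for i in range(1,n):
    if st[i,4]>30: q=P[l_==i];print(st[i],c[i],q.min(0),q.max(0),np.median(q,0), )
for t in ['scene','side']: snap(t,t+'1')
```

```text
[0.59748488 0.22002628 0.36451696] 26.65960604509097
[ 268  185   37   32 1129] [286.31266608 200.22763508] [0.56314663 0.20418063 0.27876879] [0.61419516 0.28678198 0.54467681] [0.59769546 0.22157245 0.28819149]
[342 336  19  21 328] [350.86280488 345.84756098] [0.56314663 0.03013779 0.12901474] [0.79627653 0.28678198 0.54467681] [0.78136763 0.04489712 0.14036353]
```

View pics/w2.png

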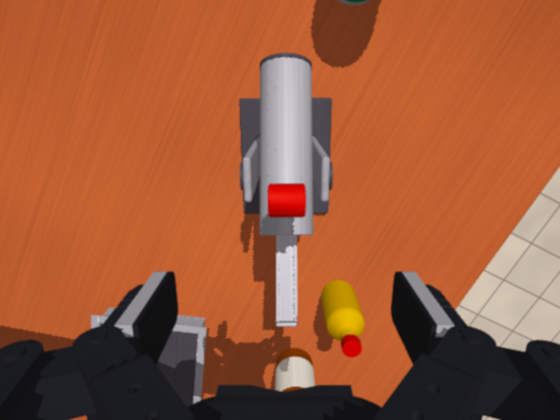

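View pics/side1.png

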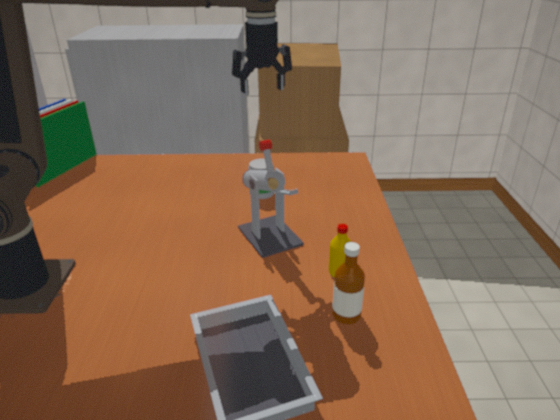

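The wrist view shows the tube running straight down the image, so the roll is aligned. The head is at (286,200) and the lip at (287,324). Next I'll triangulate both across views.

Run:
```python
from h import *
w=load('w2');sc=load('scene1');si=load('side1')
def c(s,lo=0):
    m=redmask(s);n,l,st,ce=cv2.connectedComponentsWithStats(m);return ce,st
for s in (sc,si): print([x.round(1).tolist() for x in c(s)[0][1:]])
print(tri(w,(286.3,200.2),sc,(297.4,140)),tri(w,(286.3,200.2),si,(265.8,144.3)))
P=cloud(w); 
for v in (240,280,300,315,320,324): print(v,P[v,287].round(4))
f=np.array([.447,-.894])
for u,v in [(286,60),(286,100),(286,150),(286,175)]: print(P[v,u].round(4))
# tube edges centre
for v in (80,110,140):
    e=[u for u in range(230,340) if P[v,u,2]>.1 and P[v,u,2]<.25]; print(v,e[0],e[-1])
```

```text
[[100.5, 38.2], [84.8, 40.9], [48.0, 66.5], [233.5, 61.0], [240.5, 60.0], [219.0, 63.0], [226.0, 62.0], [205.5, 65.0], [212.0, 64.0], [190.0, 67.0], [197.0, 66.0], [182.1, 69.7], [182.0, 78.0], [183.0, 86.5], [184.0, 93.5], [185.0, 101.0], [186.0, 108.5], [187.0, 115.5], [297.3, 139.3], [314.6, 253.3]]
[[72.0, 103.0], [75.0, 102.0], [67.0, 105.0], [69.0, 104.0], [62.0, 107.0], [65.0, 106.0], [58.5, 108.5], [52.5, 111.0], [55.0, 110.0], [47.5, 113.0], [50.0, 112.0], [43.5, 114.5], [266.0, 143.1], [262.5, 147.0], [342.2, 228.5]]
(array([0.59937482, 0.21888041, 0.27752017]), np.float64(0.0008182924099895234)) (array([0.59989292, 0.21865852, 0.27741338]), np.float64(0.0016678921092668532))
240 [0.6331 0.154  0.1781]
280 [0.6507 0.1188 0.1937]
300 [0.6595 0.1011 0.201 ]
315 [0.6656 0.089  0.2081]
320 [0.6679 0.0844 0.2094]
324 [0.6674 0.0853 0.218 ]
[0.5506 0.3156 0.1593]
[0.5673 0.2822 0.1751]
[0.5878 0.2413 0.1918]
[0.5977 0.2216 0.2025]
80 260 311
110 260 311
140 260 312
```

{"method": "send_rows", "body": {
  "increments": [
    {"x":0.002,"y":-0.001,"z":-0.02,"roll":0},
    {"x":0,"y":0,"z":-0.02,"roll":0},
    {"x":0,"y":0,"z":-0.02,"roll":0},
    {"x":0,"y":0,"z":-0.02,"roll":0},
    {"x":0,"y":0,"z":-0.02,"roll":0},
    {"x":0,"y":0,"z":-0.01,"roll":0},
    {"x":0,"y":0,"z":0,"roll":0},
    {"x":0,"y":0,"z":0,"roll":0},
    {"x":0,"y":0,"z":0,"roll":0},
    {"x":0,"y":0,"z":0,"roll":0}
  ]
}}

```text
clock: 2.85
position: [0.6011, 0.2181, 0.2564]
ee_rot: [3.057, 0.722, 0.006]
wrist_force: [-0.2, 0.6, -0.6]
grip_width: 0.996
```

{"method": "send_rows", "body": {
  "increments": [
    {"x":0,"y":0,"z":0,"roll":0},
    {"x":0,"y":0,"z":0,"roll":0},
    {"x":0,"y":0,"z":0,"roll":0},
    {"x":0,"y":0,"z":0,"roll":0},
    {"x":0,"y":0,"z":0,"roll":0},
    {"x":0,"y":0,"z":0,"roll":0},
    {"x":0,"y":0,"z":0,"roll":0},
    {"x":0,"y":0,"z":0,"roll":0},
    {"x":0,"y":0,"z":0,"roll":0},
    {"x":0,"y":0,"z":0,"roll":0}
  ],
  "hand": 0
}}

```text
clock: 3.68
position: [0.6001, 0.2178, 0.2541]
ee_rot: [3.058, 0.722, -0.0]
wrist_force: [0.8, -0.1, -0.5]
grip_width: -0.001
```

Run:
```python
from h import *
s=snap('wrist','w3'); snap('side','side3'); o=sensors.get_obs(); print(o['position'],o['grip_width'],o['wrist_force'])
f=np.array([.4525,-.8918]);r=np.hypot(.035,.095);a0=np.arctan2(.095,.035)
prev=None
for th in np.r_[np.linspace(0,.955,15)]:
    a=np.radians(22)-th+a0; q=np.r_[f*r*np.cos(a),r*np.sin(a)]
    if prev is not None: print(round(th,3),(q-prev).round(4))
    prev=q
```

```text
[0.60013832 0.21781365 0.25412827] -0.0035675353172033206 [-0.30989169  0.32624693 -0.03280655]
0.068 [ 0.0031 -0.0062 -0.    ]
0.136 [ 0.0031 -0.0061 -0.0005]
0.205 [ 0.0031 -0.0061 -0.001 ]
0.273 [ 0.0031 -0.006  -0.0014]
0.341 [ 0.003  -0.0059 -0.0019]
0.409 [ 0.0029 -0.0058 -0.0023]
0.478 [ 0.0029 -0.0056 -0.0028]
0.546 [ 0.0028 -0.0055 -0.0032]
0.614 [ 0.0027 -0.0053 -0.0036]
0.682 [ 0.0025 -0.005  -0.004 ]
0.75 [ 0.0024 -0.0048 -0.0044]
0.819 [ 0.0023 -0.0045 -0.0047]
0.887 [ 0.0021 -0.0042 -0.0051]
0.955 [ 0.002  -0.0039 -0.0054]
```

View pics/w3.png

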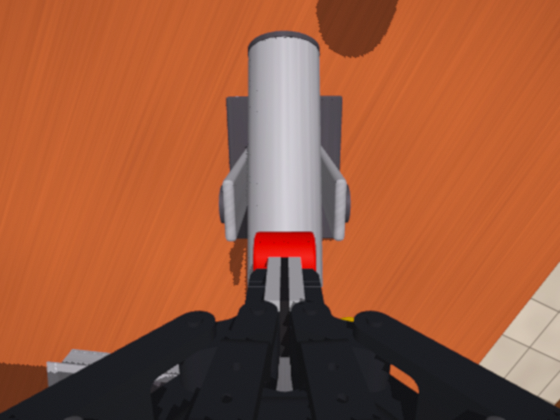

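Run:
```python
from h import *
snap('scene','scene3')
for t,(x,y,w,h) in {'scene3':(220,60,150,140),'side3':(200,60,130,140)}.items():
    im=cv2.imread(f'pics/{t}.png')[y:y+h,x:x+w]; cv2.imwrite(f'pics/{t}_c.png',cv2.resize(im,None,fx=4,fy=4,interpolation=cv2.INTER_CUBIC))
```

```text
(no output)
```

View pics/side3_c.png

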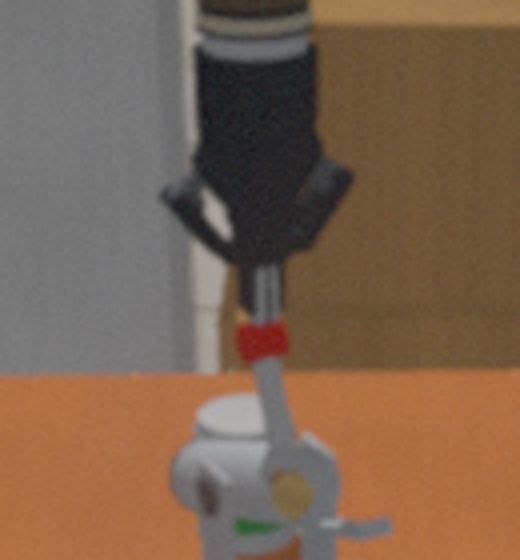

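View pics/scene3_c.png

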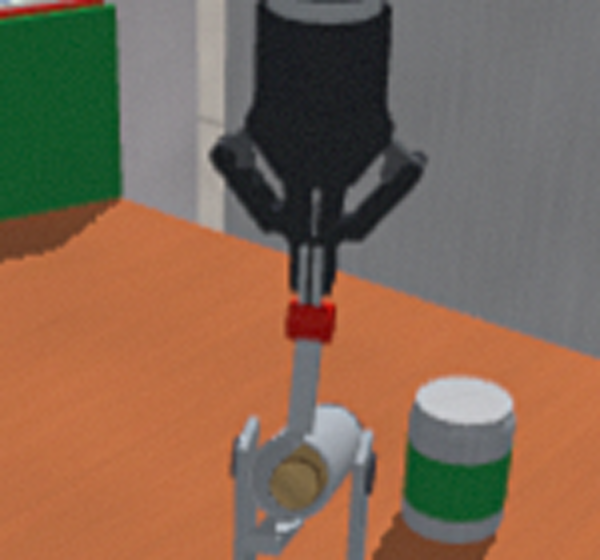

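Run:
```python
from h import *
sc=load('scene3');si=load('side3');w=load('w3')
print(tri(sc,(220+311/4,60+298/4),si,(200+264/4,60+322/4)))
for s,u,vs in ((sc,297,range(118,146)),(si,266,range(124,152))):
    P=cloud(s)
    for v in vs: print(v,s['color'][v,u],P[v,u].round(3))
P=cloud(w)
for v in range(225,330,5): print(v,w['color'][v,285],P[v,285].round(3),P[v,278].round(3))
```

```text
(array([0.60105503, 0.21760082, 0.29077052]), np.float64(0.004354746489638545))
118 [32 33 38] [0.602 0.21  0.338]
119 [28 29 34] [0.6   0.213 0.334]
120 [33 32 34] [0.601 0.212 0.332]
121 [40 41 42] [0.602 0.21  0.331]
122 [53 55 55] [0.605 0.207 0.33 ]
123 [51 54 55] [0.605 0.208 0.327]
124 [44 46 47] [0.603 0.21  0.324]
125 [43 44 46] [0.604 0.209 0.322]
126 [48 48 49] [0.604 0.209 0.319]
127 [47 49 51] [0.605 0.207 0.318]
128 [47 49 48] [0.605 0.208 0.315]
129 [43 45 47] [0.606 0.206 0.313]
130 [42 40 42] [0.605 0.209 0.309]
131 [42 44 46] [0.605 0.208 0.307]
132 [48 47 51] [0.604 0.209 0.304]
133 [52 54 54] [0.605 0.209 0.302]
134 [50 56 57] [0.605 0.209 0.299]
135 [59 49 51] [0.606 0.208 0.297]
136 [93 21 20] [0.602 0.214 0.291]
137 [127  18   9] [0.602 0.214 0.288]
138 [130  18  17] [0.604 0.212 0.287]
139 [130  24  20] [0.604 0.211 0.284]
140 [128  20  15] [0.605 0.21  0.283]
141 [126  21  17] [0.606 0.208 0.281]
142 [123  14  11] [0.606 0.208 0.278]
143 [122  12  11] [0.605 0.211 0.274]
144 [117  39  39] [0.607 0.207 0.274]
145 [114  91  92] [0.605 0.211 0.269]
124 [47 44 46
[... 1481 characters left out ...]
 [0.595 0.228 0.304] [0.592 0.226 0.304]
270 [26 25 27] [0.595 0.227 0.307] [0.593 0.226 0.307]
275 [26 24 28] [0.595 0.228 0.312] [0.592 0.227 0.313]
280 [24 23 27] [0.595 0.228 0.316] [0.593 0.226 0.315]
285 [26 25 28] [0.595 0.228 0.32 ] [0.593 0.226 0.319]
290 [26 26 28] [0.595 0.228 0.323] [0.593 0.227 0.324]
295 [26 25 28] [0.595 0.228 0.327] [0.593 0.226 0.326]
300 [32 29 33] [0.595 0.227 0.329] [0.593 0.226 0.329]
305 [40 35 39] [0.596 0.226 0.329] [0.594 0.225 0.329]
310 [37 36 39] [0.596 0.224 0.329] [0.592 0.228 0.337]
315 [36 34 36] [0.597 0.223 0.329] [0.593 0.227 0.338]
320 [24 23 24] [0.598 0.221 0.33 ] [0.594 0.225 0.337]
325 [23 22 23] [0.599 0.219 0.329] [0.595 0.223 0.338]
```

Run:
```python
from h import *
for t in ('wrist0','w2','w3'):
    s=load(t);T=s['tool_from_camera']
    v,u=np.mgrid[:420,:560]
    d=np.stack([(u-s['cx'])/s['fx'],-(v-s['cy'])/s['fy'],-np.ones(u.shape)],-1)*s['depth'][...,None]
    P=d@T[:3,:3].T+T[:3,3]
    m=(s['depth']>0.05)&(s['depth']<.21)&(v>230)&(u>100)&(u<460)
    q=P[m]; k=np.abs(q[:,0])<.06; q=q[k]
    print(t,'z max',np.percentile(q[:,2],[90,99,99.9]).round(4)); 
    e=q[q[:,2]>np.percentile(q[:,2],97)]; print(e.min(0).round(3),e.max(0).round(3),e.mean(0).round(3))
```

```text
wrist0 z max [-0.0671 -0.0543 -0.0515]
[-0.055 -0.012 -0.058] [ 0.054  0.011 -0.05 ] [-0.001 -0.003 -0.055]
w2 z max [-0.0671 -0.0544 -0.0513]
[-0.055 -0.012 -0.058] [ 0.054  0.011 -0.05 ] [-0.    -0.003 -0.055]
w3 z max [-0.0664 -0.0265 -0.019 ]
[-0.014 -0.015 -0.032] [ 0.014 -0.007 -0.017] [-0.    -0.012 -0.028]
```

The fingers closed on air. Both the fixed cameras and the wrist depth put the shut finger ends about 38 mm short of the reported TCP (50 mm when open). The fully shut jaws confirm this, so I'll use the measured finger ends from here. I'll open, go 35 mm lower and grip again.

{"method": "send_rows", "body": {
  "increments": [
    {"x":0,"y":0,"z":0,"roll":0},
    {"x":0,"y":0,"z":0,"roll":0},
    {"x":0,"y":0,"z":0,"roll":0},
    {"x":0,"y":0,"z":0,"roll":0},
    {"x":0,"y":0,"z":-0.008,"roll":0},
    {"x":0,"y":0,"z":-0.009,"roll":0},
    {"x":0,"y":0,"z":-0.009,"roll":0},
    {"x":0,"y":0,"z":-0.009,"roll":0},
    {"x":0,"y":0,"z":0,"roll":0},
    {"x":0,"y":0,"z":0,"roll":0}
  ],
  "hand": 1
}}

```text
clock: 4.67
position: [0.5994, 0.2177, 0.2174]
ee_rot: [-3.057, -0.721, 0.004]
wrist_force: [-0.5, 0.1, 0.5]
grip_width: 0.996
```

{"method": "send_rows", "body": {
  "increments": [
    {"x":0,"y":0,"z":0,"roll":0},
    {"x":0,"y":0,"z":0,"roll":0},
    {"x":0,"y":0,"z":0,"roll":0},
    {"x":0,"y":0,"z":0,"roll":0},
    {"x":0,"y":0,"z":0,"roll":0},
    {"x":0,"y":0,"z":0,"roll":0},
    {"x":0,"y":0,"z":0,"roll":0},
    {"x":0,"y":0,"z":0,"roll":0},
    {"x":0,"y":0,"z":0,"roll":0},
    {"x":0,"y":0,"z":0,"roll":0}
  ],
  "hand": 0
}}

```text
clock: 5.5
position: [0.6003, 0.2178, 0.2198]
ee_rot: [3.057, 0.722, 0.001]
wrist_force: [-1.9, -1.5, 4.8]
grip_width: 0.317
```

Run:
```python
from h import *
s=snap('side','side4'); w=snap('wrist','w4'); o=sensors.get_obs(); print(o['position'],o['grip_width'],o['wrist_force'])
im=cv2.imread('pics/side4.png')[60:200,200:330]; cv2.imwrite('pics/side4_c.png',cv2.resize(im,None,fx=4,fy=4))
```

```text
[0.60028861 0.21784541 0.21982437] 0.318205852215172 [-2.05770538 -0.98196021  4.65726844]
```

View pics/side4_c.png

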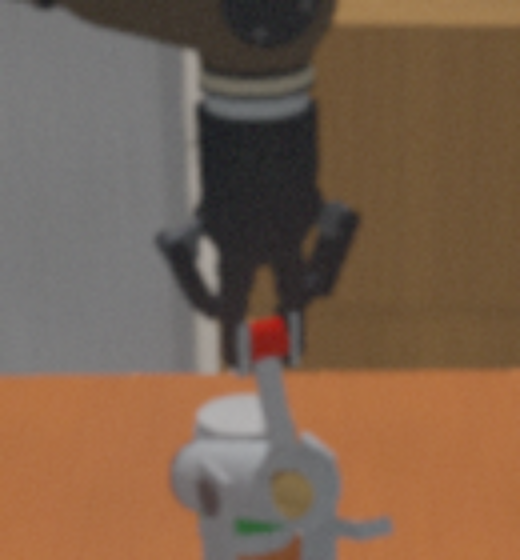

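The side view shows the red head held between the pads, with an opening of 27 mm against the head's 28 mm. Now I'll swing along the arc.

{"method": "send_rows", "body": {
  "increments": [
    {"x":0.0031,"y":-0.0062,"z":0,"roll":0},
    {"x":0.0031,"y":-0.0061,"z":-0.0005,"roll":0},
    {"x":0.0031,"y":-0.0061,"z":-0.001,"roll":0},
    {"x":0.0031,"y":-0.006,"z":-0.0014,"roll":0},
    {"x":0.003,"y":-0.0059,"z":-0.0019,"roll":0},
    {"x":0.0029,"y":-0.0058,"z":-0.0023,"roll":0},
    {"x":0.0029,"y":-0.0056,"z":-0.0028,"roll":0},
    {"x":0.0028,"y":-0.0055,"z":-0.0032,"roll":0},
    {"x":0.0027,"y":-0.0053,"z":-0.0036,"roll":0},
    {"x":0.0025,"y":-0.005,"z":-0.004,"roll":0}
  ]
}}

```text
clock: 6.43
position: [0.6283, 0.1627, 0.2002]
ee_rot: [-3.052, -0.72, 0.002]
wrist_force: [-6.6, 4.3, 8.8]
grip_width: 0.313
```

{"method": "send_rows", "body": {
  "increments": [
    {"x":0.0024,"y":-0.0048,"z":-0.0044,"roll":0},
    {"x":0.0023,"y":-0.0045,"z":-0.0047,"roll":0},
    {"x":0.0021,"y":-0.0042,"z":-0.0051,"roll":0},
    {"x":0.002,"y":-0.0039,"z":-0.0054,"roll":0},
    {"x":0,"y":0,"z":0,"roll":0},
    {"x":0,"y":0,"z":0,"roll":0},
    {"x":0,"y":0,"z":0,"roll":0},
    {"x":0,"y":0,"z":0,"roll":0},
    {"x":0,"y":0,"z":0,"roll":0},
    {"x":0,"y":0,"z":0,"roll":0}
  ]
}}

```text
clock: 7.27
position: [0.6382, 0.1432, 0.1798]
ee_rot: [-3.057, -0.72, -0.001]
wrist_force: [-1.8, -0.6, 4.7]
grip_width: 0.317
```

Run:
```python
from h import *
s=snap('side','side5'); w=snap('wrist','w5'); c=snap('scene','scene5');o=sensors.get_obs(); print(o['position'],o['grip_width'],o['wrist_force'])
a=cv2.resize(cv2.imread('pics/side5.png')[120:260,200:330],None,fx=3,fy=3);b=cv2.resize(cv2.imread('pics/scene5.png')[120:260,230:360],None,fx=3,fy=3)
cv2.imwrite('pics/c5.png',np.hstack([a,b]))
```

```text
[0.63821601 0.14320943 0.17977457] 0.3164705725503604 [-2.75162439 -0.32855373  5.49788891]
```

View pics/c5.png

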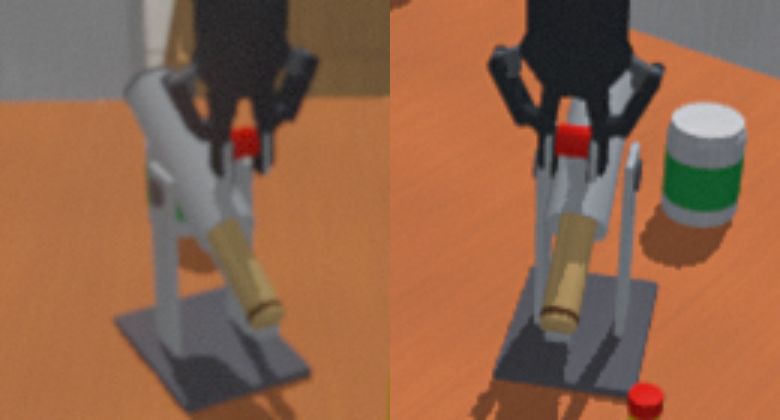

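The tube is down and the pin lies on the tongue against the lip, with its end at about (265,313) in the left crop. A vertical gripper can't get past the leaning handle, so I'll swing the tube back to about level. The pin stays out by friction.

{"method": "send_rows", "body": {
  "increments": [
    {"x":-0.002,"y":0.0039,"z":0.0054,"roll":0},
    {"x":-0.0021,"y":0.0042,"z":0.0051,"roll":0},
    {"x":-0.0023,"y":0.0045,"z":0.0047,"roll":0},
    {"x":-0.0024,"y":0.0048,"z":0.0044,"roll":0},
    {"x":-0.0025,"y":0.005,"z":0.004,"roll":0},
    {"x":-0.0027,"y":0.0053,"z":0.0036,"roll":0},
    {"x":-0.0028,"y":0.0055,"z":0.0032,"roll":0},
    {"x":-0.0029,"y":0.0056,"z":0.0028,"roll":0},
    {"x":0,"y":0,"z":0,"roll":0},
    {"x":0,"y":0,"z":0,"roll":0}
  ]
}}

```text
clock: 8.25
position: [0.6192, 0.1803, 0.2107]
ee_rot: [3.054, 0.721, 0.002]
wrist_force: [4.9, -4.0, -4.6]
grip_width: 0.317
```

Run:
```python
from h import *
s=snap('side','side6'); c=snap('scene','scene6');o=sensors.get_obs(); print(o['position'],o['grip_width'],o['wrist_force'])
a=cv2.resize(cv2.imread('pics/side6.png')[120:260,200:330],None,fx=3,fy=3);b=cv2.resize(cv2.imread('pics/scene6.png')[120:260,230:360],None,fx=3,fy=3)
cv2.imwrite('pics/c6.png',np.hstack([a,b]))
```

```text
[0.61923873 0.18037415 0.21077408] 0.32049414676403093 [ 4.49164621 -3.56726847 -2.78700318]
```

View pics/c6.png

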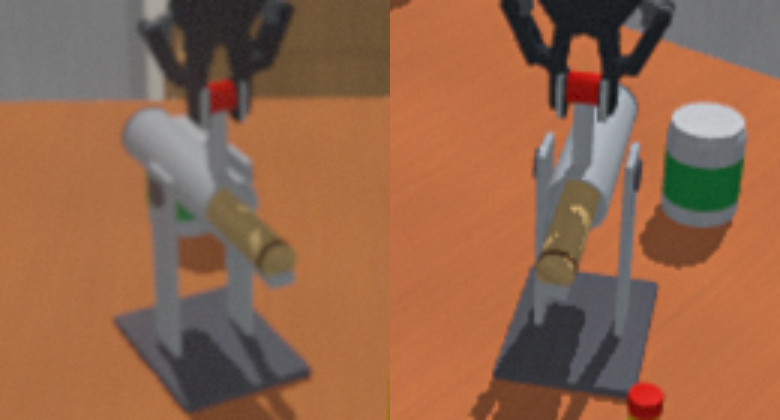

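{"method": "send_rows", "body": {
  "increments": [
    {"x":-0.001,"y":0.002,"z":0.0005,"roll":0},
    {"x":-0.0005,"y":0.001,"z":0,"roll":0},
    {"x":0,"y":0,"z":0,"roll":0},
    {"x":0,"y":0,"z":0,"roll":0},
    {"x":0,"y":0,"z":0,"roll":0},
    {"x":0,"y":0,"z":0,"roll":0},
    {"x":0,"y":0,"z":0,"roll":0},
    {"x":0,"y":0,"z":0,"roll":0},
    {"x":0,"y":0,"z":0,"roll":0},
    {"x":0,"y":0,"z":0,"roll":0}
  ]
}}

```text
clock: 9.18
position: [0.6183, 0.1822, 0.2116]
ee_rot: [3.052, 0.72, 0.002]
wrist_force: [5.1, -5.4, -3.3]
grip_width: 0.317
```

{"method": "send_rows", "body": {
  "increments": [
    {"x":0,"y":0,"z":0,"roll":0},
    {"x":0,"y":0,"z":0,"roll":0},
    {"x":0,"y":0,"z":0,"roll":0},
    {"x":0,"y":0,"z":0,"roll":0},
    {"x":0,"y":0,"z":0.02,"roll":0},
    {"x":0,"y":0,"z":0.025,"roll":0},
    {"x":0,"y":0,"z":0.025,"roll":0},
    {"x":0,"y":0,"z":0.025,"roll":0},
    {"x":0,"y":0,"z":0,"roll":0},
    {"x":0,"y":0,"z":0,"roll":0}
  ],
  "hand": 1
}}

```text
clock: 10.02
position: [0.6177, 0.1853, 0.3102]
ee_rot: [-3.057, -0.722, -0.007]
wrist_force: [0.0, 0.1, -1.5]
grip_width: 0.999
```

{"method": "send_rows", "body": {
  "increments": [
    {"x":0.014,"y":-0.027,"z":0.008,"roll":0},
    {"x":0.014,"y":-0.027,"z":0.007,"roll":0},
    {"x":0.014,"y":-0.027,"z":0,"roll":0},
    {"x":0,"y":0,"z":0,"roll":0},
    {"x":0,"y":0,"z":0,"roll":0},
    {"x":0,"y":0,"z":0,"roll":0},
    {"x":0,"y":0,"z":0,"roll":0},
    {"x":0,"y":0,"z":0,"roll":0},
    {"x":0,"y":0,"z":0,"roll":0},
    {"x":0,"y":0,"z":0,"roll":0}
  ]
}}

```text
clock: 10.85
position: [0.6586, 0.1045, 0.3226]
ee_rot: [-3.057, -0.723, -0.0]
wrist_force: [0.2, 0.3, 0.2]
grip_width: 0.998
```

Run:
```python
from h import *
w=snap('wrist','w7');s=snap('side','side7'); c=snap('scene','scene7');o=sensors.get_obs(); print(o['position'],o['grip_width'],o['wrist_force'])
a=cv2.resize(cv2.imread('pics/side7.png')[120:260,200:330],None,fx=3,fy=3);b=cv2.resize(cv2.imread('pics/scene7.png')[120:260,230:360],None,fx=3,fy=3)
cv2.imwrite('pics/c7.png',np.hstack([a,b]))
```

```text
[0.65885598 0.1040964  0.32269935] 0.9971409465221933 [ 0.06778369 -0.1412945   0.83637748]
```

View pics/c7.png

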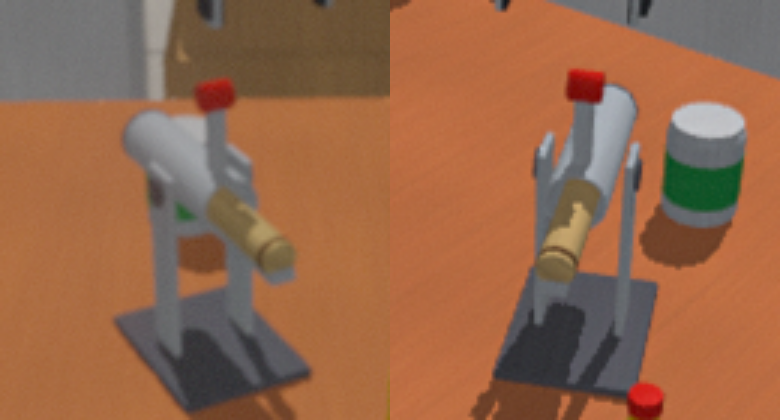

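View pics/w7.png

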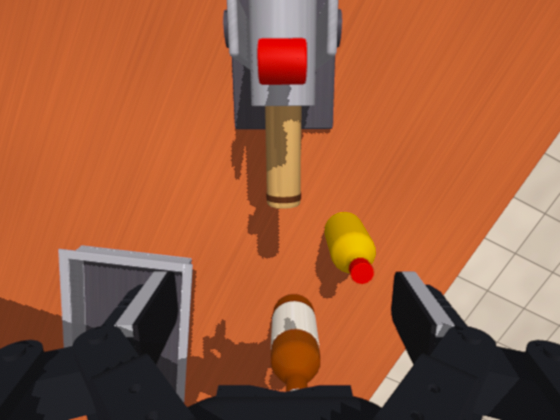

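Wrist view: the exposed pin runs from the mouth at (283,105) to its end at (284,207). Next I'll measure its axis, height and slope.

Run:
```python
from h import *
w=load('w7');P=cloud(w);f=np.array([.4525,-.8918]);l=np.array([.8918,.4525]);pv=np.array([.601,.216])
def fit(t,P,m):
    q=P[m];F=(q[:,:2]-pv)@f;L=(q[:,:2]-pv)@l
    for a in np.arange(.06,.17,.015):
        k=(F>=a)&(F<a+.015)
        if k.sum()>5: print(t,round(a+.0075,4),k.sum(),'ztop',np.percentile(q[k,2],[50,95]).round(4),'L',np.percentile(L[k],[3,97]).round(4))
    print('Fmax',np.percentile(F,[98,99.5]),F.max())
for t in ('w7','scene7'):
    s=load(t);P=cloud(s);h=cv2.cvtColor(s['color'],cv2.COLOR_RGB2HSV)
    F=(P[...,:2]-pv)@f;L=(P[...,:2]-pv)@l
    m=(F>.05)&(F<.2)&(abs(L)<.03)&(P[...,2]>.13)&(P[...,2]<.21); fit(t,P,m)
si=load('side7')
# end-top edge midpoint in two views
print(tri(w,(284,207),load('scene7'),(230+557/3,120+252/3)))
```

```text
w7 0.0675 657 ztop [0.1839 0.1864] L [-0.0143  0.0143]
w7 0.0825 630 ztop [0.184  0.1866] L [-0.0145  0.0144]
w7 0.0975 601 ztop [0.1844 0.187 ] L [-0.0148  0.0136]
w7 0.1125 567 ztop [0.1846 0.1872] L [-0.0142  0.0138]
w7 0.1275 559 ztop [0.1849 0.1872] L [-0.0147  0.0138]
w7 0.1425 487 ztop [0.1851 0.1878] L [-0.0146  0.0148]
Fmax [0.14596281 0.14813035] 0.149225196484447
scene7 0.0675 56 ztop [0.1828 0.1956] L [-0.0224  0.0209]
scene7 0.0825 44 ztop [0.1832 0.1874] L [-0.0127  0.015 ]
scene7 0.0975 44 ztop [0.1839 0.1876] L [-0.0148  0.0152]
scene7 0.1125 51 ztop [0.1836 0.1868] L [-0.0127  0.0149]
scene7 0.1275 47 ztop [0.1844 0.1874] L [-0.0133  0.0149]
scene7 0.1425 110 ztop [0.18   0.1876] L [-0.0143  0.0146]
scene7 0.1575 81 ztop [0.1637 0.1815] L [-0.0102  0.0109]
Fmax [0.15447148 0.15552893] 0.15664737824078284
(array([0.79430952, 0.13956077, 0.24654274]), np.float64(0.2797950785134651))
```

Run:
```python
from h import *
for t in ('w4','w2'):
    s=load(t);T=s['tool_from_camera'];v,u=np.mgrid[:420,:560]
    d=np.stack([(u-s['cx'])/s['fx'],-(v-s['cy'])/s['fy'],-np.ones(u.shape)],-1)*s['depth'][...,None]
    P=d@T[:3,:3].T+T[:3,3]
    m=(s['depth']>0.05)&(P[...,2]>-.09)&(P[...,2]<-.02)&(abs(P[...,0])<.06)&(abs(P[...,1])<.015)&(s['color'].max(2)<140)
    q=P[m];print(t,np.percentile(q[:,2],[50,95,99,100]).round(4))
```

```text
w4 [-0.0814 -0.0517 -0.0453 -0.0396]
w2 [-0.074  -0.0554 -0.0523 -0.0505]
```

{"method": "send_rows", "body": {
  "increments": [
    {"x":-0.001,"y":0,"z":-0.03,"roll":0},
    {"x":0,"y":0,"z":-0.03,"roll":0},
    {"x":0,"y":0,"z":-0.03,"roll":0},
    {"x":0,"y":0,"z":-0.03,"roll":0},
    {"x":0,"y":0,"z":-0.03,"roll":0},
    {"x":0,"y":0,"z":-0.02,"roll":0},
    {"x":0,"y":0,"z":-0.015,"roll":0},
    {"x":0,"y":0,"z":-0.01,"roll":0},
    {"x":0,"y":0,"z":-0.005,"roll":0},
    {"x":0,"y":0,"z":0,"roll":0}
  ]
}}

```text
clock: 11.83
position: [0.6575, 0.1037, 0.1215]
ee_rot: [-3.057, -0.721, 0.003]
wrist_force: [-0.3, 1.8, 0.4]
grip_width: 1.002
```

Run:
```python
from h import *
w=snap('wrist','w8');s=snap('side','side8'); c=snap('scene','scene8');o=sensors.get_obs(); print(o['position'],o['grip_width'],o['wrist_force'])
a=cv2.resize(cv2.imread('pics/side8.png')[120:260,220:350],None,fx=3,fy=3);b=cv2.resize(cv2.imread('pics/scene8.png')[120:260,230:360],None,fx=3,fy=3)
cv2.imwrite('pics/c8.png',np.hstack([a,b]))
```

```text
[0.65903964 0.103779   0.12429076] 0.9991350328599705 [ 0.15333453  0.02230598 -0.18003854]
```

View pics/c8.png

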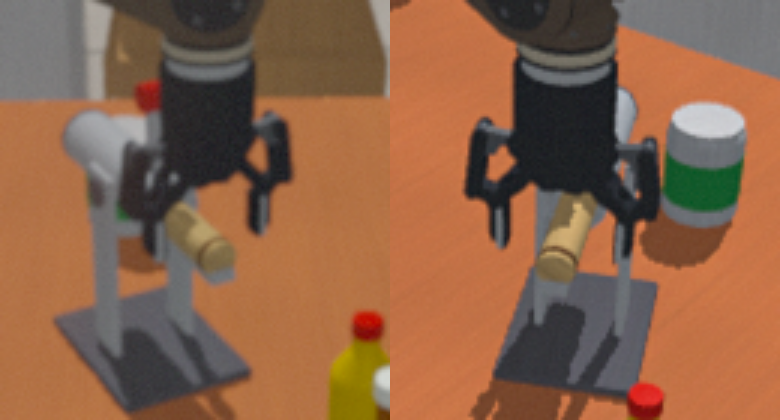

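View pics/w8.png

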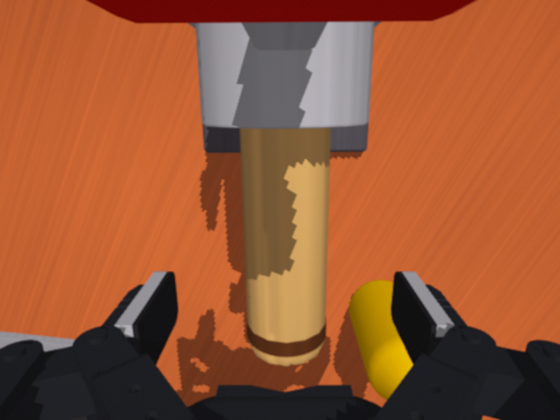

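{"method": "send_rows", "body": {
  "increments": [
    {"x":-0.001,"y":0,"z":-0.004,"roll":0},
    {"x":0,"y":0,"z":-0.004,"roll":0},
    {"x":0,"y":0,"z":0,"roll":0},
    {"x":0,"y":0,"z":0,"roll":0},
    {"x":0,"y":0,"z":0,"roll":0},
    {"x":0,"y":0,"z":0,"roll":0},
    {"x":0,"y":0,"z":0,"roll":0},
    {"x":0,"y":0,"z":0,"roll":0},
    {"x":0,"y":0,"z":0,"roll":0},
    {"x":0,"y":0,"z":0,"roll":0}
  ]
}}

```text
clock: 12.82
position: [0.657, 0.1037, 0.1146]
ee_rot: [3.058, 0.722, 0.0]
wrist_force: [0.2, -0.4, -0.4]
grip_width: 1.001
```

{"method": "send_rows", "body": {
  "increments": [
    {"x":0,"y":0,"z":0,"roll":0},
    {"x":0,"y":0,"z":0,"roll":0},
    {"x":0,"y":0,"z":0,"roll":0},
    {"x":0,"y":0,"z":0,"roll":0},
    {"x":0,"y":0,"z":0,"roll":0},
    {"x":0,"y":0,"z":0,"roll":0},
    {"x":0,"y":0,"z":0,"roll":0},
    {"x":0,"y":0,"z":0,"roll":0},
    {"x":0,"y":0,"z":0,"roll":0},
    {"x":0,"y":0,"z":0,"roll":0}
  ],
  "hand": 0
}}

```text
clock: 13.65
position: [0.6571, 0.1038, 0.1147]
ee_rot: [-3.058, -0.721, -0.001]
wrist_force: [0.7, 0.6, 0.5]
grip_width: 0.354
```

Run:
```python
from h import *
w=snap('wrist','w9');s=snap('side','side9'); c=snap('scene','scene9');o=sensors.get_obs(); print(o['position'],o['grip_width'],o['wrist_force'],o['ft_torque'])
a=cv2.resize(cv2.imread('pics/side9.png')[120:260,220:350],None,fx=3,fy=3);b=cv2.resize(cv2.imread('pics/scene9.png')[120:260,230:360],None,fx=3,fy=3)
cv2.imwrite('pics/c9.png',np.hstack([a,b]))
```

```text
[0.65708583 0.10379539 0.11464674] 0.3520258290574341 [ 0.25557454 -0.40116174  0.81319912] [ 0.07567652 -0.06591324 -0.05087061]
```

View pics/c9.png

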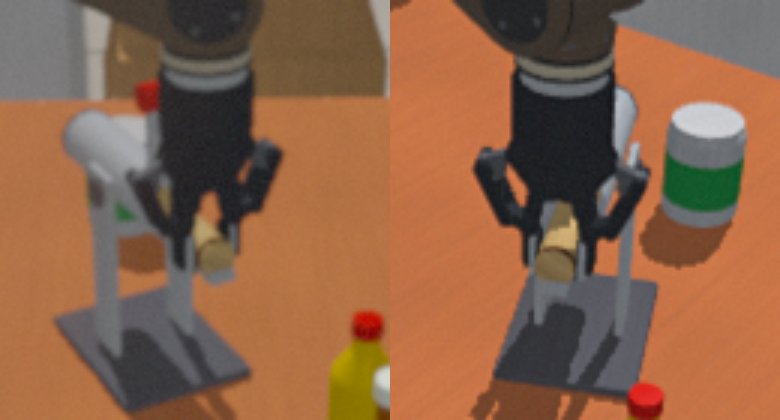

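The pads hold the pin at 30 mm opening. I'll lift it 12 mm, then draw it out along the tube.

{"method": "send_rows", "body": {
  "increments": [
    {"x":0,"y":0,"z":0.004,"roll":0},
    {"x":0,"y":0,"z":0.004,"roll":0},
    {"x":0,"y":0,"z":0.004,"roll":0},
    {"x":0,"y":0,"z":0,"roll":0},
    {"x":0,"y":0,"z":0,"roll":0},
    {"x":0.003,"y":-0.006,"z":0,"roll":0},
    {"x":0.0035,"y":-0.007,"z":0,"roll":0},
    {"x":0.0035,"y":-0.007,"z":0,"roll":0},
    {"x":0,"y":0,"z":0,"roll":0},
    {"x":0,"y":0,"z":0,"roll":0}
  ]
}}

```text
clock: 14.63
position: [0.6672, 0.0828, 0.1263]
ee_rot: [-3.058, -0.719, 0.001]
wrist_force: [-1.3, -0.4, -1.2]
grip_width: 0.35
```

Run:
```python
from h import *
s=snap('side','side10'); c=snap('scene','scene10');o=sensors.get_obs(); print(o['position'],o['grip_width'],o['wrist_force'],o['ft_torque'])
a=cv2.resize(cv2.imread('pics/side10.png')[120:260,220:350],None,fx=3,fy=3);b=cv2.resize(cv2.imread('pics/scene10.png')[120:260,230:360],None,fx=3,fy=3)
cv2.imwrite('pics/c10.png',np.hstack([a,b]))
```

```text
[0.66688746 0.08353817 0.1263141 ] 0.3578669799198728 [-0.50413871  0.47118765 -1.61645145] [-0.032587    0.00622899  0.06104212]
```

View pics/c10.png

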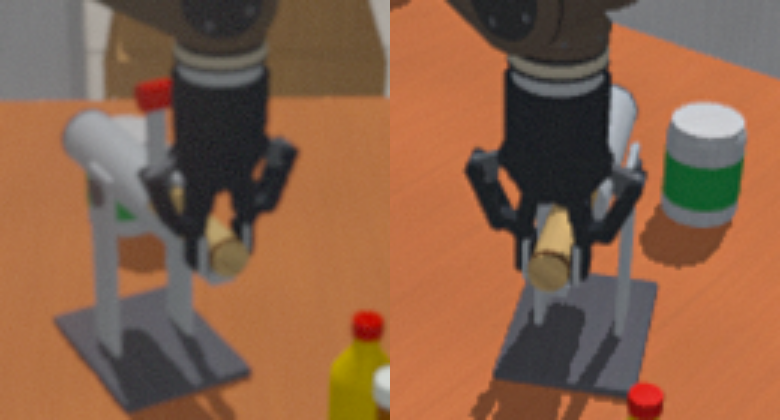

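The pin comes along, lifted clear of the lip, and only its own weight shows at the wrist.

{"method": "send_rows", "body": {
  "increments": [
    {"x":0.005,"y":-0.0098,"z":0,"roll":0},
    {"x":0.005,"y":-0.0098,"z":0,"roll":0},
    {"x":0.005,"y":-0.0098,"z":0,"roll":0},
    {"x":0.005,"y":-0.0098,"z":0,"roll":0},
    {"x":0.005,"y":-0.0098,"z":0,"roll":0},
    {"x":0.005,"y":-0.0098,"z":0,"roll":0},
    {"x":0,"y":0,"z":0,"roll":0},
    {"x":0,"y":0,"z":0,"roll":0},
    {"x":0,"y":0,"z":0.015,"roll":0},
    {"x":0,"y":0,"z":0.02,"roll":0}
  ]
}}

```text
clock: 15.57
position: [0.695, 0.0256, 0.1595]
ee_rot: [-3.055, -0.722, 0.009]
wrist_force: [0.1, 0.0, -0.9]
grip_width: 0.352
```

{"method": "send_rows", "body": {
  "increments": [
    {"x":0,"y":0,"z":0.025,"roll":0},
    {"x":0,"y":0,"z":0.025,"roll":0},
    {"x":0,"y":0,"z":0.02,"roll":0},
    {"x":0,"y":0,"z":0,"roll":0},
    {"x":0,"y":0,"z":0,"roll":0},
    {"x":0,"y":0,"z":0,"roll":0},
    {"x":0,"y":0,"z":0,"roll":0},
    {"x":0,"y":0,"z":0,"roll":0},
    {"x":0,"y":0,"z":0,"roll":0},
    {"x":0,"y":0,"z":0,"roll":0}
  ]
}}

```text
clock: 16.4
position: [0.6965, 0.0249, 0.2302]
ee_rot: [-3.057, -0.721, 0.003]
wrist_force: [0.2, -0.4, -0.9]
grip_width: 0.355
```

Run:
```python
from h import *
w=snap('wrist','w11');s=snap('side','side11'); c=snap('scene','scene11');o=sensors.get_obs(); print(o['position'],o['grip_width'],o['wrist_force'],o['ft_torque'],o['joint_positions'].round(2))
```

```text
[0.6968833  0.02487841 0.23115477] 0.35698990344662335 [-0.14149827  0.34373411 -0.84554254] [-0.03214072 -0.03830434 -0.02916131] [-0.11  0.31  1.48  0.    1.35 -0.57]
```

View pics/side11.png

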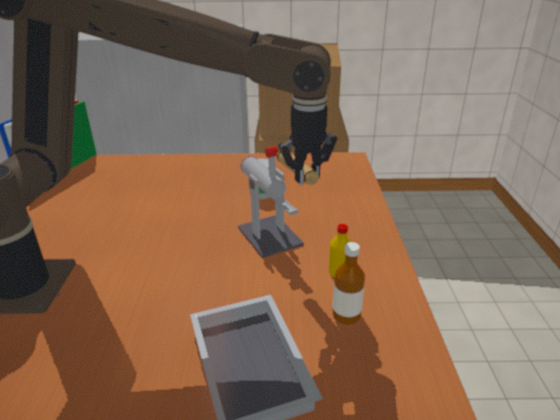

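View pics/w11.png

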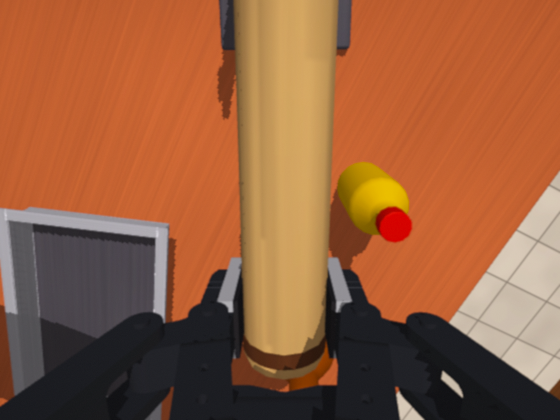

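The pin is out and held near its end. Its body fills columns 240–335 of the wrist view, with the end ring at row 355. Next I'll measure the tilt in the hand.

Run:
```python
from h import *
o=sensors.get_obs();s=load('w11');P=cloud(s);h=cv2.cvtColor(s['color'],cv2.COLOR_RGB2HSV)
m=(h[...,1]>80)&(P[...,2]>.22)&(P[...,2]<.40)
q=P[m];c=np.array([.6968,.0249]);f=np.array([.449,-.8936]);l=np.array([.8936,.449])
F=(q[:,:2]-c)@f;L=(q[:,:2]-c)@l
for a in np.arange(-.13,.04,.015):
    k=(F>=a)&(F<a+.015)
    if k.sum()>20: print(round(a+.0075,4),k.sum(),np.percentile(q[k,2],[50,97]).round(4),np.percentile(L[k],[2,98]).round(4))
print(F.min(),F.max())
```

```text
-0.1075 118 [0.2922 0.2969] [-0.0156  0.0153]
-0.0925 5877 [0.2989 0.3014] [-0.0149  0.0145]
-0.0775 5319 [0.2992 0.3016] [-0.015   0.0144]
-0.0625 4774 [0.2996 0.3018] [-0.0151  0.0143]
-0.0475 4269 [0.2998 0.3021] [-0.0152  0.0142]
-0.0325 3855 [0.3001 0.3024] [-0.0153  0.0142]
-0.0175 3834 [0.3008 0.3429] [-0.0161  0.036 ]
-0.0025 3385 [0.3007 0.3037] [-0.0261  0.0278]
0.0125 2986 [0.3014 0.304 ] [-0.016   0.0143]
0.0275 348 [0.3011 0.303 ] [-0.0133  0.0126]
-0.1020048320693168 0.023787378939607823
```

{"method": "send_rows", "body": {
  "increments": [
    {"x":-0.011,"y":-0.033,"z":0,"roll":-0.8},
    {"x":-0.011,"y":-0.033,"z":0,"roll":-0.8},
    {"x":-0.011,"y":-0.033,"z":0,"roll":-0.8},
    {"x":-0.011,"y":-0.033,"z":0,"roll":-0.8},
    {"x":-0.011,"y":-0.033,"z":0,"roll":-0.8},
    {"x":-0.011,"y":-0.033,"z":0,"roll":-0.8},
    {"x":-0.011,"y":-0.033,"z":0,"roll":-0.8},
    {"x":-0.011,"y":-0.033,"z":0,"roll":-0.8},
    {"x":-0.01,"y":-0.03,"z":0,"roll":-0.5},
    {"x":-0.01,"y":-0.03,"z":0,"roll":-0.5}
  ]
}}

```text
clock: 17.38
position: [0.5882, -0.3007, 0.2318]
ee_rot: [3.098, 0.521, 0.001]
wrist_force: [1.5, 0.3, -0.1]
grip_width: 0.354
```

{"method": "send_rows", "body": {
  "increments": [
    {"x":0,"y":0,"z":-0.015,"roll":0},
    {"x":0,"y":0,"z":-0.02,"roll":0},
    {"x":0,"y":0,"z":-0.025,"roll":0},
    {"x":0,"y":0,"z":-0.025,"roll":0},
    {"x":0,"y":0,"z":-0.025,"roll":0},
    {"x":0,"y":0,"z":-0.02,"roll":0},
    {"x":0,"y":0,"z":-0.015,"roll":0},
    {"x":0,"y":0,"z":0,"roll":0},
    {"x":0,"y":0,"z":0,"roll":0},
    {"x":0,"y":0,"z":0,"roll":0}
  ]
}}

```text
clock: 18.22
position: [0.59, -0.2998, 0.0883]
ee_rot: [3.096, 0.522, 0.003]
wrist_force: [0.2, -0.3, 0.1]
grip_width: 0.358
```

Run:
```python
from h import *
w=snap('wrist','w12');s=snap('side','side12'); c=snap('scene','scene12');o=sensors.get_obs(); print(o['position'],o['grip_width'],o['wrist_force'],np.degrees(np.arctan2(*R.from_rotvec(o['ee_rot']).as_matrix()[[1,0],0])))
```

```text
[ 0.59012943 -0.29988175  0.08879326] 0.35251287398252695 [ 0.94102979 -0.17722962 -0.64212358] 19.1597044668566
```

View pics/w12.png

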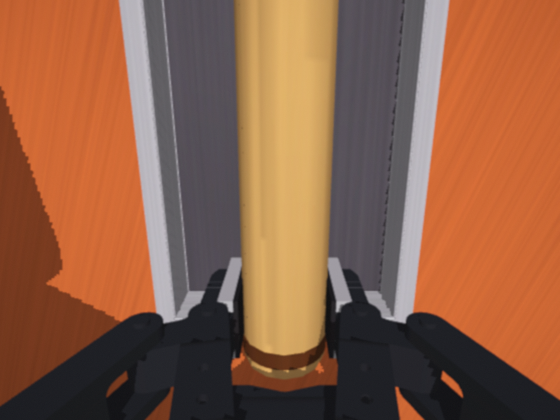

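View pics/side12.png

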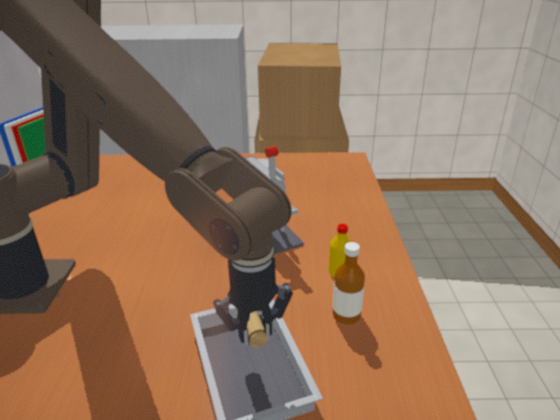

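View pics/scene12.png

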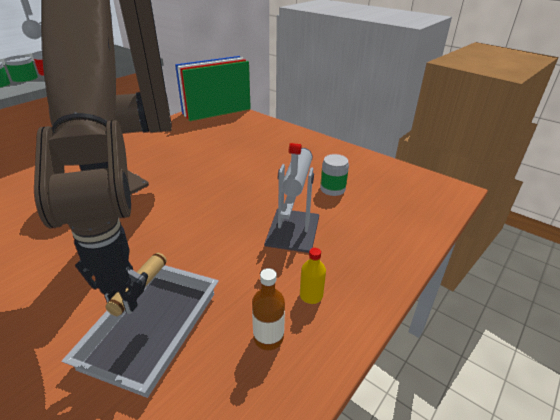

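The pin is centred between the pan's side rims (columns 165 and 405, pin at 285) and runs along the pan's length. I'll lower most of the way, then creep down to contact.

{"method": "send_rows", "body": {
  "increments": [
    {"x":0,"y":0,"z":-0.02,"roll":0},
    {"x":0,"y":0,"z":-0.025,"roll":0},
    {"x":0,"y":0,"z":-0.025,"roll":0},
    {"x":0,"y":0,"z":-0.018,"roll":0},
    {"x":0,"y":0,"z":-0.012,"roll":0},
    {"x":0,"y":0,"z":-0.008,"roll":0},
    {"x":0,"y":0,"z":-0.004,"roll":0},
    {"x":0,"y":0,"z":0,"roll":0},
    {"x":0,"y":0,"z":0,"roll":0},
    {"x":0,"y":0,"z":0,"roll":0}
  ]
}}

```text
clock: 19.2
position: [0.59, -0.2998, -0.0238]
ee_rot: [3.096, 0.522, 0.003]
wrist_force: [0.1, -0.8, -1.4]
grip_width: 0.351
```

Run:
```python
from h import *
s=snap('wrist','w13');snap('side','side13');o=sensors.get_obs();print(o['position'],o['wrist_force'])
P=cloud(s);c=o['position'][:2];f=np.array([.332,-.943]);l=np.array([.943,.332])
F=(P[...,:2]-c)@f;L=(P[...,:2]-c)@l
for a in (-.09,-.07,-.05):
    k=(abs(F-a)<.008)
    p=P[k&(abs(L)<.005)][:,2]; g=P[k&(abs(abs(L)-.045)<.008)][:,2]
    print(a,np.median(p).round(4),np.median(g).round(4), 'gap under',(np.median(p)-np.median(g)-.032).round(4))
```

```text
[ 0.58980245 -0.29966565 -0.02408006] [ 0.33573481 -0.59317221 -0.67723115]
-0.09 0.0459 0.0041 gap under 0.0098
-0.07 0.0469 0.0041 gap under 0.0108
-0.05 0.0469 0.0041 gap under 0.0108
```

View pics/side13.png

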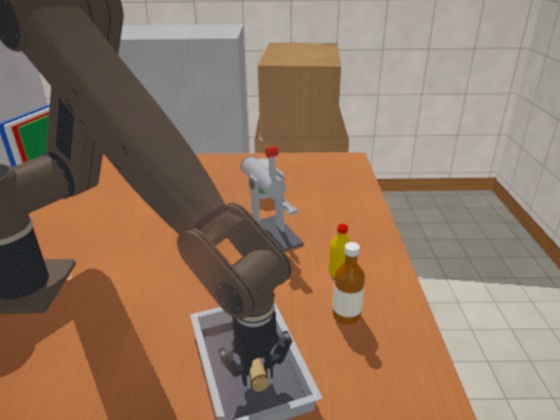

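The depth image gives about 10 mm under the pin. Now I'll creep down.

{"method": "send_rows", "body": {
  "increments": [
    {"x":0,"y":0,"z":-0.003,"roll":0},
    {"x":0,"y":0,"z":-0.002,"roll":0},
    {"x":0,"y":0,"z":-0.002,"roll":0},
    {"x":0,"y":0,"z":-0.001,"roll":0},
    {"x":0,"y":0,"z":-0.001,"roll":0},
    {"x":0,"y":0,"z":0,"roll":0},
    {"x":0,"y":0,"z":0,"roll":0},
    {"x":0,"y":0,"z":0,"roll":0},
    {"x":0,"y":0,"z":0,"roll":0},
    {"x":0,"y":0,"z":0,"roll":0}
  ]
}}

```text
clock: 20.13
position: [0.589, -0.2991, -0.0344]
ee_rot: [-3.098, -0.523, 0.0]
wrist_force: [-1.3, 0.6, 0.8]
grip_width: 0.357
```

{"method": "send_rows", "body": {
  "increments": [
    {"x":0,"y":0,"z":-0.001,"roll":0},
    {"x":0,"y":0,"z":0,"roll":0},
    {"x":0,"y":0,"z":0,"roll":0},
    {"x":0,"y":0,"z":0,"roll":0},
    {"x":0,"y":0,"z":0,"roll":0},
    {"x":0,"y":0,"z":0,"roll":0},
    {"x":0,"y":0,"z":0,"roll":0},
    {"x":0,"y":0,"z":0,"roll":0},
    {"x":0,"y":0,"z":0,"roll":0},
    {"x":0,"y":0,"z":0,"roll":0}
  ]
}}

```text
clock: 20.97
position: [0.589, -0.2991, -0.0345]
ee_rot: [-3.097, -0.523, 0.001]
wrist_force: [-2.7, 2.0, 5.0]
grip_width: 0.36
```

Run:
```python
from h import *
s=snap('wrist','w14');o=sensors.get_obs();print(o['position'],o['wrist_force'])
P=cloud(s);c=o['position'][:2];f=np.array([.332,-.943]);l=np.array([.943,.332])
F=(P[...,:2]-c)@f;L=(P[...,:2]-c)@l
for a in (-.09,-.07,-.05):
    k=(abs(F-a)<.008)
    p=P[k&(abs(L)<.005)][:,2]; g=P[k&(abs(abs(L)-.045)<.008)][:,2]
    print(a,np.median(p).round(4),np.median(g).round(4), 'gap under',(np.median(p)-np.median(g)-.032).round(4))
```

```text
[ 0.58895112 -0.29904266 -0.03446641] [-2.22521274  1.2195255   5.25003256]
-0.09 0.0359 0.0041 gap under -0.0003
-0.07 0.0367 0.0041 gap under 0.0005
-0.05 0.0366 0.0041 gap under 0.0004
```

There is contact: 5 N upward and no gap left. Release and rise.

{"method": "send_rows", "body": {
  "increments": [
    {"x":0,"y":0,"z":0,"roll":0},
    {"x":0,"y":0,"z":0,"roll":0},
    {"x":0,"y":0,"z":0,"roll":0},
    {"x":0,"y":0,"z":0,"roll":0},
    {"x":0,"y":0,"z":0,"roll":0},
    {"x":0,"y":0,"z":0,"roll":0},
    {"x":0,"y":0,"z":0.005,"roll":0},
    {"x":0,"y":0,"z":0.01,"roll":0},
    {"x":0,"y":0,"z":0.02,"roll":0},
    {"x":0,"y":0,"z":0.03,"roll":0}
  ],
  "hand": 1
}}

```text
clock: 21.85
position: [0.587, -0.2977, 0.0279]
ee_rot: [-3.094, -0.522, 0.006]
wrist_force: [-1.2, 0.7, -0.8]
grip_width: 1.001
```

{"method": "send_rows", "body": {
  "increments": [
    {"x":0,"y":0,"z":0.03,"roll":0},
    {"x":0,"y":0,"z":0.03,"roll":0},
    {"x":0,"y":0,"z":0.03,"roll":0},
    {"x":0,"y":0,"z":0.03,"roll":0},
    {"x":0,"y":0,"z":0.03,"roll":0},
    {"x":0,"y":0,"z":0.03,"roll":0},
    {"x":0,"y":0,"z":0,"roll":0},
    {"x":0,"y":0,"z":0,"roll":0},
    {"x":0,"y":0,"z":0,"roll":0},
    {"x":0,"y":0,"z":0,"roll":0}
  ]
}}

```text
clock: 22.68
position: [0.588, -0.2984, 0.2076]
ee_rot: [-3.096, -0.522, 0.004]
wrist_force: [-0.3, -0.7, -0.4]
grip_width: 1.002
```

Run:
```python
from h import *
s=snap('wrist','w15');snap('side','side15');snap('scene','scene15');o=sensors.get_obs();print(o['position'],o['wrist_force'],o['grip_width'],o['clock'])
P=cloud(s);pc=np.array([.572,-.2514]);f=np.array([.332,-.943]);l=np.array([.943,.332])
F=(P[...,:2]-pc)@f;L=(P[...,:2]-pc)@l
m=(P[...,2]>.022)&(P[...,2]<.05)&(abs(L)<.06)&(abs(F)<.12);q=P[m]
r=cv2.minAreaRect(q[:,:2].astype(np.float32));print(r,'F',np.percentile(F[m],[1,99]),'L',np.percentile(L[m],[1,99]))
for a in (-.07,-.03,.03,.06): k=m&(abs(F-a)<.01); print(a,np.percentile(P[k][:,2],95) if k.any() else None)
a,b=load('scene0'),load('scene15'); d=cv2.absdiff(a['color'],b['color']).max(2)
for n,(x,y,w,h) in dict(can=(318,150,34,50),squeeze=(298,245,30,60),oil=(250,267,38,82)).items(): print(n,(d[y:y+h,x:x+w]>40).mean())
```

```text
[ 0.58819322 -0.2985606   0.20746549] [-0.32204269 -0.40687527  0.00999614] 1.0053166904496957 22.8333
((0.572586178779602, -0.251409649848938), (0.032154250890016556, 0.1492813378572464), 18.9227352142334) F [-0.07253531  0.07237173] L [-0.01470011  0.01592947]
-0.07 0.036326773958690044
-0.03 0.03610600133427824
0.03 0.03601088306219344
0.06 0.0362780430565942
can 0.0
squeeze 0.0
oil 0.025994865211810013
```

View pics/w15.png

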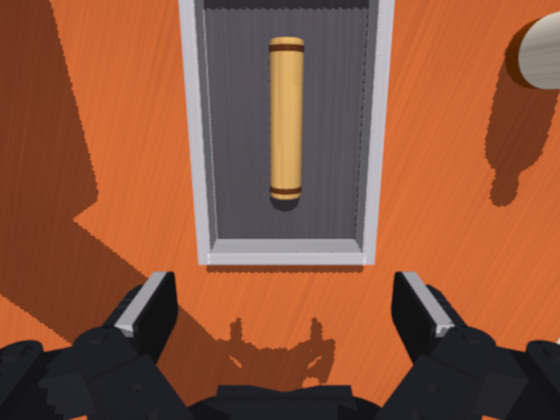

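View pics/scene15.png

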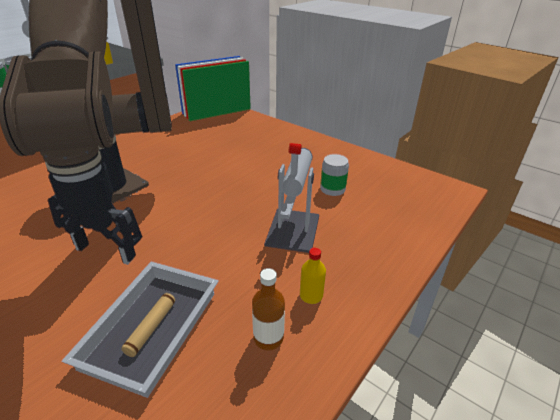

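The pin lies flat in the middle of the pan. It runs from row 40 to row 197 at column 287 in the wrist view, its top is level at 36 mm, and the gripper is clear.

```bash
python3 -c "
from rig import workorder
print(workorder.hand_in())"
```

```text
the job is handed in; nothing more can be done
None
```

The rolling pin is lying flat in the middle of the pan, released, and the job is handed in; the hand-in gave no verdict.

**What I did:**
- I gripped the red head and swung the tube down to about 0.95 rad. The pin slid out to the lip.
- The moves keep the tool pointing straight down, so I couldn't come in parallel to the leaning handle. I swung the tube back to about level; the pin stayed out.
- I gripped the exposed end, lifted it 12 mm over the lip and drew it out. I lowered it into the pan until I felt about 5 N of contact, then released it and rose clear.

**Last checks** (clock 22.8 s):
- **Pin:** it lies within about 1 mm of the pan's centre. Its top is level to within 0.5 mm, at 36 mm above the counter.
- **Gripper:** it is open about 20 cm above the pan, and the wrist force is near zero.
- **Bystanders:** the can and the yellow bottle look unchanged from the first picture. About 2.6 % of the pixels around the oil bottle changed. I put that down to the pin, pan or shadows near it, as the bottle is upright in the same place and the arm never went near it.

**What disagreed:**
- **Finger ends:** the first grip on the handle closed on air. The finger ends sit about 38 mm (shut) to 50 mm (open) short of the reported TCP, not at it as described. I corrected for this from the camera measurements.
- **Hinge position:** the hinge is about 11 mm behind the middle of the base plate, so the stand's origin is not at the plate's centre.
- **Rejected call:** one move call was refused because I had left fields out of its rows. Nothing moved.

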